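# Snap the retaining clip onto the guide roller's axle

### The arm

A 6-joint arm with a two-finger parallel gripper is mounted at the origin on the work surface. World frame = base frame: x ahead of the robot, y to its left, z up, the work surface at z = 0. Lengths are in m, angles in rad, forces in N, time in s.
With the tool pointing down it reaches from about 0.375 to 0.9 m from the base axis. Payload 3.1 kg.
Tool frame: the origin (TCP) lies on the centre line of the jaws, within the pads' length; the fingertips stand 22 mm ahead of it and the grasp point (between the pads) lies 3 mm ahead of it; z points along the fingers, x is the direction in which the jaws open and shut, and the axes are right-handed (so a half turn about z gives the same grasp; the last joint's range is limited). The gripper opens to 87 mm and grips with 3 to 60 N. Pads are 19 mm wide; open, the fingers measure 117 mm over their backs; the gripper's body (75 mm by 190 mm) begins 51 mm behind the grasp point.
Start: joints at [-0.178, 0.527, 1.433, -0, 1.181, -0.178], TCP at [0.625, 0, 0.245] pointing down, gripper open.
Joint ranges: [-3.08, 3.08], [-0.75, 2.2], [0.22, 2.44], [-1.43, 4.57], [0, 2.65], [-2.85, 2.85]. Speed limits (rad/s): [2.79, 2.79, 3.14, 3.14, 3.14, 3.14].

### API

Orientations are given as a unit quaternion [x, y, z, w].
In Python, from rig import robot, camera, order gives the robot as it stands.
- The arm moves only by the shell command python3 -m pendant 'ROWS' [OPENING] [FORCE]. ROWS is JSON, a list of rows, each a list of 2 entries, a list of its own where there are three numbers: the shift along the tool's x, y, z in mm, then the turn about the tool's z in degrees. A call has 1 to 8 rows; each row shifts and turns the commanded pose from where the row before left it, along the tool's axes as they then stand; what a row does not reach is not made up. A row lasts 1/8 s, in which the tool goes at most 62.5 mm and 10.7 degrees, less where a joint would pass 70% of its speed; a pose out of reach is approached as far as the arm can. A call with a gripper value outside its range is refused whole. OPENING is the finger opening in mm, from 0 to 87, set as the call begins (- or left out, the last holds). The fingers move at their own pace and stop on an object; FORCE is the grip in N (left out, the last holds). Time passes only in rows, so rows that do not move let the fingers close. It gives the time, the measured TCP pose, the force and the opening at its end, in the units of the state.
- robot.get_obs(): the state, without advancing time (a new reading comes with each control period).
- camera(name): name is "scene" or "side" or "wrist"; returns a dict with "pixels" (420x560x3 uint8, blue, green, red), "mtx" (3x3 intrinsics, pixels), "R" (3x3) and "t" (3): a world point X has camera coordinates R X + t. Camera axes: x right, y down, z forward; pixel columns grow to the right and rows downward; lengths in m; the calibration is good to about 2 mm. The wrist camera is an equidistant fisheye: a pixel r from the principal point sees the ray r / f radians off the axis. A picture is of the moment at which its call begins. There is no depth.
- order.hand_in(): hands the job in, once; it reports no verdict.
The state is a dict: "time": time; "q": joint angles; "joint_velocities": joint speeds; "joint_torque": joint torques, N m; "position": TCP position; "tool_rot": TCP orientation; "ft_force": force on the tool from outside, world axes, zero at the start; "moment": the same for the moment, N m; "grip_width": finger opening in m.
Only numpy, scipy, OpenCV 4.12 (cv2) and the standard library are available. Lean on these libraries where they do the work, as an engineer would, in place of code of your own. Each camera call takes 0.05 s, during which the arm holds its last target. There are 200 camera calls.

### The job

The guide roller of the bread conveyor has lost its retainer. Pick up the spring clip by its orange tab, lower it onto the roller's top face to feel how high the axle groove stands, slide it sideways into the groove until it has snapped past the axle and sits fully home, then let go. Push gently, no harder than about 40 N, and leave the wrench, the grease jar and the spare roller where they are.

Things in the scene. Friction and masses are not known exactly. Their poses are not given: they have to be found in the camera images.
- clip_grip (a point): Centre of the clip's upright orange tab, half-way up. Tab: 24 mm long (x), 12 mm thick (y), 46 mm tall (z); the clip's underside is 23 mm below this point. x points along the clip to its open mouth, the way it is pushed; z up. The clip starts flat on a black mat 4 mm thick, tab upright; about 50 g.
- clip_eye (a point): Centre of the steel clip's C-shaped eye, mid-way in its 5 mm plate; 38 mm ahead (x) of clip_grip and 20.5 mm below it, same axes. Eye 18.6 mm inside at the closed back, 30 mm outside; a 12 mm wide stem joins it to the tab. Mouth at +x: two jaws with 5 mm round toes 14.6 mm apart, toe centres 6 mm and foremost steel 9 mm ahead of the eye's centre.
- jaw_l (a joint): Spring jaw at the clip's left (+y): 0 closed, grows as it springs open (rad), about 0.12 as its toe passes the axle's widest point, at most 0.35. Both jaws together resist the push with roughly 5 to 16 N; once past they close, but friction holds the clip there: it must be pushed on until the eye's closed back stops against the axle.
- jaw_r (a joint): The same spring jaw on the clip's right (-y) side.
- axle (a point): On the axle's upright axis, mid-height of the groove at its nominal setting; the true groove, with roller and axle, stands up to 6 mm higher or lower (clamped anew each time, not reported): feel for the roller's top face. Groove 18 mm diameter, 7 mm tall: its floor is that flat face, its roof the steel axle head, 23 mm diameter, 9 mm tall. Any side may be entered.
- station: Blue block, 110 mm square, bolted down, carrying the white guide roller (80 mm diameter, 30 mm tall) and its axle, both clamped, on its vertical z axis. The origin lies on that axis; the block's top is 25 mm above it, the roller's top face nominally 66 mm (60 to 72). The clip is home when its eye is centred on the axle.
- wrench: Bystander: wrench lying on the table, 170 mm long; origin at the middle of its underside, along its x.
- grease: Bystander: yellow grease jar with blue lid, 60 mm diameter, 70 mm tall; origin at the centre of its underside.
- spare: Bystander: spare white roller, 80 mm diameter, 30 mm tall, lying flat; origin at the centre of its underside.
Not all that is in view belongs to the job. Several things look just like the part that bears clip_grip: the one meant starts farthest to the robot's left.

How it is judged:
On the way, in this order (a step that is already met when the one before it is completed fails the run):
1. the clip is lifted clear of the mat (height (world z) of clip_eye above 0.03 m), for 0.2 s.
2. a jaw is sprung open by the axle as the clip is pushed in sideways (value of joint any of jaw_l, jaw_r above 0.04 rad and horizontal distance between clip_eye and axle below 0.014 m), for 0.02 s.
At the end, for the whole second after the job is handed in: The clip sits in the groove: its eye centred on the axle within 2 mm, its height within -8.5 and +7.5 mm of the nominal groove (so in the groove, not on the axle head), tilted less than 0.12 rad, both jaws closed behind the axle (below 0.06 rad), released and at rest (horizontal distance between clip_eye and axle below 0.002 m and z of clip_eye in the frame of axle between -0.0085 and 0.0075 m and angle between clip_eye's own z axis and vertical below 0.12 rad and value of joint each of jaw_l, jaw_r below 0.06 rad and linear speed of clip below 0.02 m/s); the robot touches nothing.
It fails at once if the clip is pressed against the roller or axle with more than 40 N (contact force between clip and station above 40 N).
It fails at once if the wrench is moved more than 20 mm (distance of wrench from where it was at the start of the episode above 0.02 m).
It fails at once if the grease jar is moved more than 20 mm (distance of grease from where it was at the start of the episode above 0.02 m).
It fails at once if the spare roller is moved more than 20 mm (distance of spare from where it was at the start of the episode above 0.02 m).
It also fails if it takes over 38 s, if anything falls off the work surface, if the arm or the gripper's body presses on something with over 40 N, if the wrist force passes 120 N, or if a joint passes its speed limit or range.

## Working session

There is one attempt and no reset: what is moved stays moved. The work goes in short steps, Python scripts to look and compute and a shell command to move; the robot and the scene stay as the last step left them, time stands still between calls to the robot, and variables do not carry over. Pictures are saved under pics/ and viewed, about 8 in all and at most 12, crops included, and the job is handed in when it is done.

```bash
mkdir -p pics; ls; python3 - <<'E'
from rig import robot,camera
import cv2,numpy as np,pickle
o=robot.get_obs();print({k:np.round(v,4).tolist() for k,v in o.items()})
d={n:camera(n) for n in("scene","side","wrist")}
pickle.dump(d,open('c0.pkl','wb'))
for n in d:
    cv2.imwrite(f'pics/{n}0.png',d[n]['pixels']);print(n,d[n]['mtx'].round(1).tolist(),d[n]['R'].round(3).tolist(),d[n]['t'].round(3).tolist())
E
```

```text
pics
{'time': 0.0, 'q': [-0.1785, 0.5285, 1.4339, 0.0, 1.1814, -0.1785], 'joint_velocities': [0.0009, -0.0006, -0.0016, -0.0029, -0.0001, 0.0008], 'joint_torque': [-0.0005, -44.0045, -17.6594, 0.0633, 0.0583, -0.0002], 'position': [0.6243, 0.0001, 0.2436], 'tool_rot': [1.0, 0.0, -0.0011, -0.0002], 'ft_force': [0.01, -0.0962, 0.2028], 'moment': [0.0362, -0.0206, -0.0031], 'grip_width': 0.0873}
scene [[499.8, 0.0, 280.4], [0.0, 499.8, 204.1], [0.0, 0.0, 1.0]] [[0.414, 0.91, 0.008], [0.758, -0.34, -0.556], [-0.503, 0.236, -0.831]] [-0.226, -0.466, 1.311]
side [[502.3, 0.0, 281.5], [0.0, 502.3, 203.1], [0.0, 0.0, 1.0]] [[-0.973, -0.23, -0.002], [-0.142, 0.605, -0.783], [0.181, -0.762, -0.621]] [0.596, 0.193, 0.891]
wrist [[325.2, 0.0, 282.1], [0.0, 325.2, 211.0], [0.0, 0.0, 1.0]] [[1.0, -0.0, -0.003], [0.0, -0.968, 0.251], [-0.003, -0.251, -0.968]] [-0.622, -0.031, 0.392]
```

View pics/scene0.png

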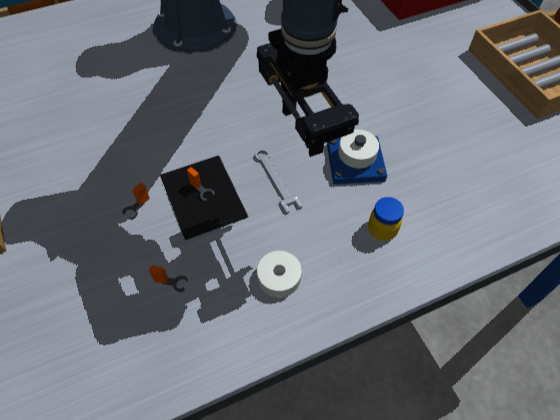

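View pics/side0.png

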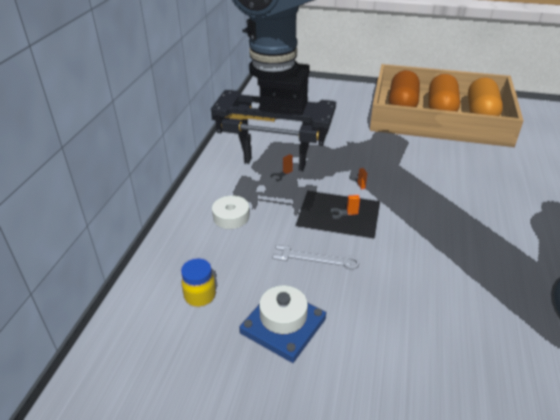

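View pics/wrist0.png

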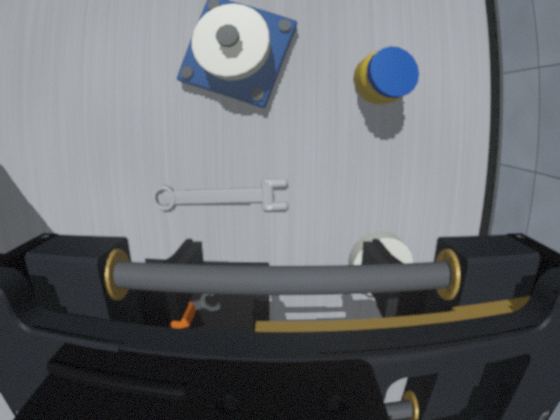

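Tab candidates in the scene view are at (195,178), (140,193) and (158,274). In the side view they are at (353,205), (363,178) and (288,162). The side camera looks towards -y, so its lowest one, on the black mat, should be farthest left. I'll check that numerically and with a crop.

```bash
cat > h.py <<'E'
import numpy as np,cv2
def ray(c,p):
    d=np.linalg.inv(c['mtx'])@[p[0],p[1],1.]; return -c['R'].T@c['t'], c['R'].T@d
def onplane(c,p,z):
    o,d=ray(c,p); return o+d*(z-o[2])/d[2]
def tri(c1,p1,c2,p2):
    P=[c['mtx']@np.c_[c['R'],c['t']] for c in(c1,c2)]
    X=cv2.triangulatePoints(P[0],P[1],np.array(p1,float).reshape(2,1),np.array(p2,float).reshape(2,1))[:,0];X=X[:3]/X[3]
    return X,[np.round(proj(c,X)-p,1).tolist() for c,p in((c1,p1),(c2,p2))]
def proj(c,X):
    v=c['mtx']@(c['R']@X+c['t']); return v[:2]/v[2]
def blobs(m,amin,amax=1e9):
    n,l,s,ce=cv2.connectedComponentsWithStats(m.astype(np.uint8))
    return [(ce[i].round(1),s[i].tolist(),l==i) for i in range(1,n) if amin<s[i][4]<amax]
E
python3 - <<'E'
from h import *
import pickle
d=pickle.load(open('c0.pkl','rb'))
R={}
for n in('scene','side'):
    c=d[n];h=cv2.cvtColor(c['pixels'],cv2.COLOR_BGR2HSV)
    H,S,V=cv2.split(h)
    m=(H<14)&(S>170)&(V>90)
    R[n]=[b for b in blobs(m,40,600)]
    print(n,[(b[0].tolist(),b[1]) for b in R[n]])
    for b in R[n]: print('  tab on z=.027',onplane(c,b[0],.027).round(4))
    mw=(S<60)&(V>150)
x,y=195,178
a=cv2.resize(d['scene']['pixels'][130:310,100:280],None,fx=2.2,fy=2.2,interpolation=3)
b=cv2.resize(d['side']['pixels'][185:245,295:395],None,fx=3.9,fy=3.9,interpolation=3)
e=cv2.resize(d['scene']['pixels'][115:195,310:400],None,fx=4,fy=4,interpolation=3)
f=cv2.resize(d['side']['pixels'][280:360,235:335],None,fx=3.5,fy=3.5,interpolation=3)
I=np.zeros((600,800,3),np.uint8)
for im,(u,v) in((a[:280],(0,0)),(b,(400,0)),(e,(0,281)),(f,(400,281))):
    im=im[:600-v,:800-u]; I[v:v+im.shape[0],u:u+im.shape[1]]=im
cv2.imwrite('pics/crop1.png',I)
E
```

```text
scene [([192.4, 171.5], [187, 167, 12, 10, 67]), ([144.6, 197.4], [141, 190, 8, 14, 54])]
  tab on z=.027 [ 0.4745 -0.1636  0.027 ]
  tab on z=.027 [ 0.4969 -0.2692  0.027 ]
side [([403.1, 87.4], [390, 71, 29, 35, 504]), ([287.2, 163.7], [284, 156, 8, 16, 105]), ([362.0, 178.3], [359, 170, 7, 18, 103]), ([352.9, 205.0], [347, 196, 13, 19, 195])]
  tab on z=.027 [ 0.4124 -0.7732  0.027 ]
  tab on z=.027 [ 0.6658 -0.2853  0.027 ]
  tab on z=.027 [ 0.4835 -0.2658  0.027 ]
  tab on z=.027 [ 0.492 -0.162  0.027]
```

View pics/crop1.png

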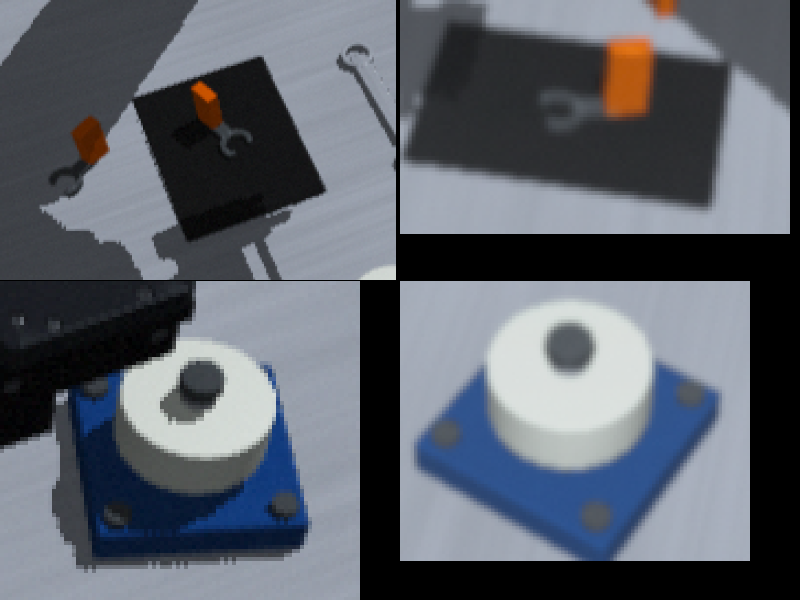

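The crop confirms it: the clip on the black mat has the largest y (about -0.162, against -0.266 and -0.285). Its tab is at (195,178) scene / (353,205) side, and its eye lies toward the lower right in the scene view. Next I measure the clip and the axle.

```bash
python3 - <<'E'
from h import *
import pickle
d=pickle.load(open('c0.pkl','rb'))
S_,D_=d['scene'],d['side']
def hsv(c): return cv2.split(cv2.cvtColor(c['pixels'],cv2.COLOR_BGR2HSV))
tab={};head={};rol={};eye={}
for n,box,hb,rb in(('scene',(180,160,222,210),(350,130,372,148),(335,125,385,170)),('side',(325,190,370,225),(274,288,296,310),(255,284,312,334))):
    H,S,V=hsv(d[n])
    def sub(m,b):
        k=np.zeros_like(m);k[b[1]:b[3],b[0]:b[2]]=m[b[1]:b[3],b[0]:b[2]];return k
    m=sub((H<20)&(S>120)&(V>40),box);b=max(blobs(m,5),key=lambda q:q[1][4]);tab[n]=b[0];print(n,'tab',b[:2])
    m=sub(V<125 if n=='scene' else V<150,hb);b=max(blobs(m,5),key=lambda q:q[1][4]);head[n]=b[0];print(n,'head',b[:2])
    m=sub((S<60)&(V>75),box);
    for b in blobs(m,5): print(n,'steel',b[:2])
    # blue block
    m=(H>100)&(H<125)&(S>120);bb=[b for b in blobs(m,300)];print(n,'blue',[(b[0],b[1]) for b in bb])
X,e=tri(S_,tab['scene'],D_,tab['side']);print('tab',X.round(4),e)
X,e=tri(S_,head['scene'],D_,head['side']);print('head',X.round(4),e)
for n in tab: print(n,'tab@.027',onplane(d[n],tab[n],.027).round(4),'head@.0775',onplane(d[n],head[n],.0775).round(4))
c=d['scene']['pixels'][160:210,180:222];print()
g=c.max(2)
for r in g[25:42]: print(' '.join('%3d'%v for v in r))
w=d['wrist'];print('wristcam',(-w['R'].T@w['t']).round(4))
E
```

```text
scene tab (array([193.6, 177.1]), [186, 166, 15, 23, 211])
scene head (array([358.3, 141.5]), [350, 135, 16, 13, 145])
scene steel (array([187.6, 162.2]), [180, 160, 23, 8, 100])
scene blue [(array([354.2, 167.8]), [327, 137, 60, 47, 1212]), (array([388.4, 210.3]), [374, 197, 30, 28, 649]), (array([541.9, 283.8]), [518, 254, 42, 54, 982])]
side tab (array([352.9, 204.7]), [346, 195, 15, 21, 245])
side head (array([283. , 298.6]), [277, 292, 13, 14, 154])
side steel (array([349.8, 193.1]), [325, 190, 45, 11, 289])
side steel (array([339.3, 212.2]), [331, 209, 16, 9, 67])
side blue [(array([196. , 271.1]), [182, 259, 29, 26, 609]), (array([282.7, 334. ]), [240, 305, 85, 57, 1676])]
tab [ 0.4909 -0.1653  0.0268] [[0.7, 0.7], [0.7, -0.5]]
head [0.5709 0.161  0.0665] [[0.5, 0.3], [0.6, -0.3]]
scene tab@.027 [ 0.489 -0.166  0.027] head@.0775 [0.5774 0.1546 0.0775]
side tab@.027 [ 0.4922 -0.1631  0.027 ] head@.0775 [0.5696 0.1711 0.0775]

 20  20  20  21  16  20  18   5  13   8   9  21  60  69  78  77  84  83  84  85  83  58  28  22  18  22  20  22  22  23  24  23  20  21  21  24  24  23  2
[... 2033 characters left out ...]
  21  22  21  21  24  17  23  19  23  24  23  21  22  22  20  20  19  22   8  20  57  66  78  50  44  47  22  22  21  24  24  23  21  23  18  20  26  22  21  20  23
 20  21  22  20  20  21  22  24  26  23  22  23  23  24  18  20  19  23  20  13  11  32  52  73  70  66  59  29  21  22  18  23  21  23  24  22  20  20  22  20  20  24
 23  22  20  22  24  22  21  22  19  20  22  21  19  20  23  21  19  23  24  19  12  14  32  49  58  47  38  29  19  22  20  22  23  20  20  22  20  21  21  21  24  21
 22  23  20  21  18  19  21  22  21  23  21  24  19  25  22  22  21  21  21  23  20  15  14  20  28  24  23  23  20  20  23  23  23  21  21  21  21  23  21  21  24  23
wristcam [0.6232 0.0687 0.3855]
```

```bash
python3 -m pendant '[[[-39,33,0],0],[[-39,33,0],0],[[-39,33,0],0],[[-39,33,0],0],[[-38,33,0],0],[[0,0,0],10],[[0,0,0],10],[[0,0,0],10]]' 87 40; python3 -m pendant '[[[0,0,0],10],[[0,0,0],10],[[0,0,0],10],[[0,0,0],10],[[0,0,0],10],[[0,0,0],10],[[0,0,0],0]]'
cat >> h.py <<'E'
def wray(c,p):
    K=c['mtx'];x=(p[0]-K[0,2])/K[0,0];y=(p[1]-K[1,2])/K[1,1];r=np.hypot(x,y)
    s=np.sinc(r/np.pi)
    return -c['R'].T@c['t'], c['R'].T@np.array([x*s,y*s,np.cos(r)])
def wplane(c,p,z):
    o,d=wray(c,p); return o+d*(z-o[2])/d[2]
def wproj(c,X):
    v=c['R']@X+c['t'];r=np.hypot(v[0],v[1]);t=np.arctan2(r,v[2]);k=t/r if r>1e-9 else 0
    return np.array([c['mtx'][0,2]+c['mtx'][0,0]*k*v[0],c['mtx'][1,2]+c['mtx'][1,1]*k*v[1]])
E
python3 - <<'E'
from rig import robot,camera
from h import *
import pickle
d=pickle.load(open('c0.pkl','rb'))
print('eye scene',onplane(d['scene'],(207.2,194.5),.0065).round(4))
w=camera('wrist');pickle.dump(w,open('w1.pkl','wb'));cv2.imwrite('pics/w1.png',w['pixels'])
print(wproj(w,np.array([.49,-.165,.027])))
E
```

```text
time: 1.15
position: [0.4306, -0.1651, 0.2445]
tool_rot: [0.965, -0.262, -0.0, -0.0]
ft_force: [-0.2, 0.1, 0.3]
grip_width: 0.0868
time: 2.02
position: [0.4308, -0.1649, 0.2444]
tool_rot: [0.708, -0.706, -0.0, 0.0]
ft_force: [-0.4, -0.7, -0.2]
grip_width: 0.0868
eye scene [ 0.5258 -0.1529  0.0065]
[282.52057123 135.15614753]
```

View pics/w1.png

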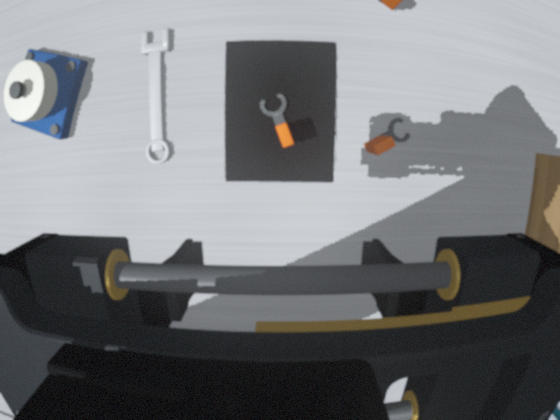

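The wrist view shows the clip centrally: tab about (284,135), eye about (273,103), mouth pointing up and slightly left.

```bash
python3 - <<'E'
from h import *
import pickle
w=pickle.load(open('w1.pkl','rb'))
p=w['pixels'];H,S,V=cv2.split(cv2.cvtColor(p,cv2.COLOR_BGR2HSV))
B=(slice(85,155),slice(255,325))
m=np.zeros(V.shape,bool);m[B]=((H<20)&(S>120)&(V>60))[B]
b=max(blobs(m,20),key=lambda q:q[1][4]);print('tab',b[:2]);print('tab silhouette centre @.027',wplane(w,b[0],.027).round(4))
s=np.zeros(V.shape,bool);s[B]=((S<90)&(V>55))[B]
for q in blobs(s,15):
    print('steel',q[:2])
q=max([q for q in blobs(s,15)],key=lambda q:q[1][4])
ys,xs=np.nonzero(q[2]);k=ys<115
P=np.array([wplane(w,(x,y),.0085)[:2] for x,y in zip(xs,ys)])
# ring pixels: grid-search free circle: mean radius fit on ring part, trimmed
c=np.array([0.5258,-0.153])
from scipy.optimize import least_squares
for it in range(10):
    r=np.hypot(*(P-c).T);k=(r<.0175)
    f=least_squares(lambda v:np.hypot(*(P[k]-v).T)-.01215,c,loss='soft_l1',f_scale=.002);c=f.x
print('eye',c.round(4),k.sum(),wproj(w,np.array([*c,.0085])))
t=wplane(w,b[0],.027)[:2];v=c-t;print('dist',np.hypot(*v),'heading deg',np.degrees(np.arctan2(v[1],v[0])))
for r in V[90:152,258:300:1][::2]: print(' '.join('%3d'%x for x in r))
E
```

```text
tab (array([284.4, 134.9]), [275, 122, 20, 26, 334])
tab silhouette centre @.027 [ 0.4903 -0.1671  0.027 ]
steel (array([288.6, 117.3]), [255, 85, 70, 70, 4051])
eye [ 0.5263 -0.152 ] 713 [271.23006487 103.57964505]
dist 0.03905787563246576 heading deg 22.631136620554564
 65  63  63  63  66  63  64  65  63  61  62  60  64  59  63  59  59  60  56  62  59  62  62  64  60  62  61  57  53  59  57  57  62  65  59  62  61  64  62  62  63  60
 65  61  65  63  66  63  63  64  59  62  62  62  57  65  63  63  59  60  59  62  62  65  66  65  59  57  55  63  59  61  57  62  61  60  62  59  66  59  61  63  61  64
 63  67  62  65  66  60  63  63  63  59  65  59  64  64  62  59  64  64  75  92 109 113 113 104  88  68  57  56  59  61  59  61  59  60  60  57  60  57  60  64  62  62
 65  64  64  64  66  63  62  65  66  57  62  58  60  62  61  59  57  60  80 104 117 130 136 133 124 106  86  65  52  60  56  65  61  61  60  61  56  56  62  63  62  63
 65  64  65  70  68  70  67  65  63  62  62  63  63  62  62  57  58  61  61  68  80  92 109 118 126 128 114  90  64  55  59  58  61  59  61  59  56  64  62 
[... 3679 characters left out ...]
 161 105  67  61  64  63  64
 70  68  67  66  66  66  66  66  64  65  65  65  64  66  68  64  65  65  64  64  64  68 102 157 203 226 232 232 230 227 221 213 204 189 167 132  92  66  67  66  67  66
 65  68  69  63  66  66  64  69  68  66  67  65  66  64  65  60  66  66  65  67  65  70  76 114 165 197 207 201 185 171 152 129 107  90  82  75  71  67  60  70  66  68
 68  67  64  65  72  68  69  67  70  62  64  67  66  69  66  66  64  67  69  68  65  67  69  72  84 101 109 103  86  77  72  66  68  69  63  65  65  66  71  67  67  65
 74  71  67  69  66  72  65  68  68  65  67  67  65  64  68  66  65  70  66  66  64  70  65  70  69  70  66  66  67  68  68  65  75  67  66  65  68  69  65  67  66  66
```

```bash
python3 - <<'E'
from h import *
import pickle
from scipy.optimize import least_squares
w=pickle.load(open('w1.pkl','rb'))
p=w['pixels'];H,S,V=cv2.split(cv2.cvtColor(p,cv2.COLOR_BGR2HSV))
B=(slice(85,155),slice(255,325))
m=np.zeros(V.shape,bool);m[B]=((H<20)&(S>120)&(V>140))[B]
b=max(blobs(m,20),key=lambda q:q[1][4])
ys,xs=np.nonzero(b[2]);P=np.array([wplane(w,q,.05)[:2] for q in zip(xs,ys)],np.float32)
R=cv2.minAreaRect(P*1000);print('rect mm',R)
s=np.zeros(V.shape,bool);s[B]=((S<90)&(V>95))[B]
q=max(blobs(s,15),key=lambda q:q[1][4]);print(q[:2])
ys,xs=np.nonzero(q[2]);P=np.array([wplane(w,a,.0085)[:2] for a in zip(xs,ys)])
c=np.array([0.5258,-0.153])
for it in range(10):
    r=np.hypot(*(P-c).T);k=r<.016
    c=least_squares(lambda v:np.hypot(*(P[k]-v).T)-.01215,c,loss='soft_l1',f_scale=.002).x
print('eye',c.round(4),k.sum(),wproj(w,np.array([*c,.0085])))
t=np.array(R[0])/1000;v=c-t;print('dist',np.hypot(*v),'heading',np.degrees(np.arctan2(v[1],v[0])))
a=np.radians(np.degrees(np.arctan2(v[1],v[0])));print('grip from eye',c-.038*np.array([np.cos(a),np.sin(a)]))
E
```

```text
rect mm ((490.7236633300781, -166.63021850585938), (24.32301902770996, 13.08290958404541), 19.871234893798828)
(array([275. , 110.4]), [259, 94, 27, 31, 327])
eye [ 0.5259 -0.1537] 250 [272.6800767  103.90618602]
dist 0.037527662024889184 heading 20.17391963172847
grip from eye [ 0.4902803  -0.16679311]
```

```bash
python3 -m pendant '[[[1.8,-59.7,0],-10],[[0,0,50],-10],[[0,0,50],0],[[0,0,50],0],[[0,0,40],0],[[0,0,0],0]]' 50 40; python3 - <<'E'
from rig import camera
import cv2
w=camera('wrist');cv2.imwrite('pics/w2.png',w['pixels'])
E
```

```text
time: 2.82
position: [0.4887, -0.1657, 0.0519]
tool_rot: [0.82, -0.573, -0.004, 0.0]
ft_force: [0.0, 0.3, 0.1]
grip_width: 0.0502
```

View pics/w2.png

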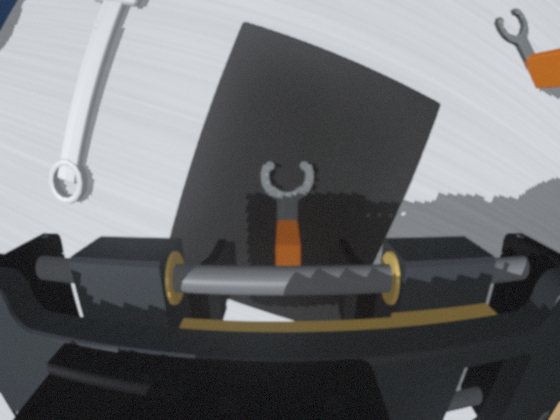

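The clip lies straight between the fingers, with tab (288,243) and eye (287,180). Now I go down, grip and lift.

```bash
python3 -m pendant '[[[0,-1.5,18],0],[[0,0,0],0]]'; python3 -m pendant '[[[0,0,0],0],[[0,0,0],0],[[0,0,0],0],[[0,0,0],0],[[0,0,0],0]]' 5 45; python3 -m pendant '[[[0,0,-40],0],[[0,0,-40],0],[[0,0,-40],0],[[0,0,0],0],[[0,0,0],0]]'
python3 - <<'E'
from rig import camera
from h import *
import pickle
w=pickle.load(open('w1.pkl','rb'));d=pickle.load(open('c0.pkl','rb'))
# head estimates from start wrist view & w1
for c,box in((d['wrist'],(205,15,255,60)),(w,(5,75,35,105))):
    V=c['pixels'].max(2);m=np.zeros(V.shape,bool);m[box[1]:box[3],box[0]:box[2]]=(V<120)[box[1]:box[3],box[0]:box[2]]
    b=max(blobs(m,10),key=lambda q:q[1][4]);print(b[:2],[wplane(c,b[0],z).round(4) for z in(.0715,.0775,.0835)])
E
```

```text
time: 3.12
position: [0.4924, -0.1663, 0.0367]
tool_rot: [0.819, -0.573, 0.0, -0.0]
ft_force: [0.2, 0.2, 0.4]
grip_width: 0.0496
time: 3.75
position: [0.4922, -0.1663, 0.0367]
tool_rot: [0.819, -0.574, 0.0, 0.0]
ft_force: [0.7, 0.3, 1.6]
grip_width: 0.0113
time: 4.38
position: [0.4915, -0.1659, 0.1561]
tool_rot: [0.819, -0.574, -0.001, 0.0]
ft_force: [-0.4, 0.2, -0.8]
grip_width: 0.012
(array([228.8,  40.1]), [218, 31, 21, 17, 207]) [array([0.571 , 0.1578, 0.0715]), array([0.572 , 0.1561, 0.0775]), array([0.573 , 0.1544, 0.0835])]
(array([21. , 89.6]), [16, 83, 10, 15, 96]) [array([0.568 , 0.1537, 0.0715]), array([0.5667, 0.1476, 0.0775]), array([0.5653, 0.1415, 0.0835])]
```

```bash
python3 -m pendant '[[[-46,-17,0],0],[[-46,-17,0],0],[[-46,-17,0],0],[[-46,-17,0],0],[[-47,-17,0],0],[[-47,-16,0],0],[[0,0,0],0],[[0,0,0],0]]'; python3 - <<'E'
from rig import camera,robot
import cv2,pickle
w=camera('wrist');s=camera('side');cc=camera('scene');o=robot.get_obs();pickle.dump((w,s,cc,o),open('w3.pkl','wb'))
I=w['pixels'].copy();cv2.imwrite('pics/w3.png',I)
E
```

```text
time: 5.38
position: [0.491, 0.1293, 0.1553]
tool_rot: [0.819, -0.573, -0.001, 0.001]
ft_force: [0.1, -0.8, -0.1]
grip_width: 0.0116
```

View pics/w3.png

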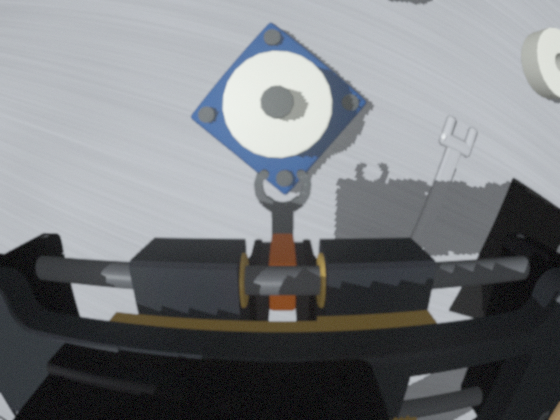

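Roller face at (278,104), axle head (278,102), held clip's eye (283,186). I compute the lateral and forward offsets next.

```bash
python3 - <<'E'
from h import *
import pickle
from scipy.optimize import least_squares
w,s,cc,o=pickle.load(open('w3.pkl','rb'))
tcp=np.array(o['position']);h=np.radians(2*np.degrees(np.arctan2(.819,.573))-90);h=np.radians(20)
X=w['R'][1]*-1;print('img-up world',X.round(4), 'cam',(-w['R'].T@w['t']-tcp).round(4))
f=np.array([np.cos(h),np.sin(h)]);l=np.array([-f[1],f[0]])
rel=lambda p:((p[:2]-tcp[:2])@np.c_[f,l]*1000).round(2)
V=w['pixels'].max(2);H,S,_=cv2.split(cv2.cvtColor(w['pixels'],cv2.COLOR_BGR2HSV))
m=np.zeros(V.shape,bool);m[80:125,255:300]=(V<112)[80:125,255:300]
b=max(blobs(m,10),key=lambda q:q[1][4]);print('head',b[:2])
for z in(.0775,.08,): print(z,'head',wplane(w,b[0],z).round(4),rel(wplane(w,b[0],z)))
# roller top outline
m=((V>165)&(S<40)).astype(np.uint8);m[:, :215]=0;m[:,340:]=0;m[:40]=0;m[170:]=0
cs=max(cv2.findContours(m,cv2.RETR_EXTERNAL,2)[0],key=cv2.contourArea)[:,0]
hull=cv2.convexHull(cs)[:,0];print('hull bbox',cv2.boundingRect(hull))
for z in(.06,.066,.072):
    P=np.array([wplane(w,q,z)[:2] for q in hull]);r=least_squares(lambda v:np.hypot(*(P-v[:2]).T)-v[2],[.571,.158,.04],loss='soft_l1',f_scale=.0005).x
    print(z,'roller',r.round(4),rel(r[:2]))
# eye
zt=tcp[2]-.0302+.0025
print('expected eye px',wproj(w,np.array([*(tcp[:2]+.038*f),zt])))
print(V[165:212:2,250:316:2])
E
```

```text
img-up world [ 0.9083  0.3315 -0.2551] cam [0.0626 0.0247 0.1409]Traceback (most recent call last):
  File "<stdin>", line 11, in <module>
ValueError: max() iterable argument is empty
```

```bash
python3 - <<'E'
from h import *
import pickle
from scipy.optimize import least_squares
w,s,cc,o=pickle.load(open('w3.pkl','rb'))
tcp=np.array(o['position']);h=np.radians(20)
f=np.array([np.cos(h),np.sin(h)]);l=np.array([-f[1],f[0]])
rel=lambda p:((p[:2]-tcp[:2])@np.c_[f,l]*1000).round(2)
V=w['pixels'].max(2);S=cv2.split(cv2.cvtColor(w['pixels'],cv2.COLOR_BGR2HSV))[1]
print(V[86:120:3,256:310:2])
G=cv2.medianBlur(cv2.cvtColor(w['pixels'],cv2.COLOR_BGR2GRAY),3)
ci=cv2.HoughCircles(G[75:130,250:310],cv2.HOUGH_GRADIENT_ALT,1,10,param1=150,param2=.5,minRadius=10,maxRadius=25);print(ci)
m=((V>165)&(S<40)).astype(np.uint8);m[:, :215]=0;m[:,340:]=0;m[:40]=0;m[170:]=0
cs=max(cv2.findContours(m,cv2.RETR_EXTERNAL,2)[0],key=cv2.contourArea)[:,0]
hull=cv2.convexHull(cs)[:,0];print('hull bbox',cv2.boundingRect(hull))
for z in(.06,.066,.072):
    P=np.array([wplane(w,q,z)[:2] for q in hull]);r=least_squares(lambda v:np.hypot(*(P-v[:2]).T)-v[2],[.571,.158,.04],loss='soft_l1',f_scale=.0005).x
    print(z,'roller',r.round(4),rel(r[:2]))
print('expected eye px',wproj(w,np.array([*(tcp[:2]+.038*f),tcp[2]-.0277])))
np.set_printoptions(linewidth=300);print(V[165:212:2,250:316:2])
E
```

```text
[[236 236 236 235 235 235 230 207 182 170 160 161 163 196 221 231 233 233
  235 232 233 232 234 233 233 233 231]
 [235 236 236 236 228 200 153 137 137 137 134 134 135 133 134 151 173 192
  208 222 228 233 232 233 233 232 232]
 [236 236 236 220 166 141 140 136 137 135 135 134 134 134 132 134 132 142
  158 161 166 176 189 221 232 232 232]
 [237 236 229 178 140 139 138 137 137 136 136 135 136 137 134 131 131 131
  137 158 160 160 165 201 225 232 232]
 [237 235 204 147 140 139 138 136 139 132 135 134 135 133 132 132 133 131
  129 153 158 161 157 165 198 226 232]
 [238 234 203 143 139 139 139 138 136 137 137 137 136 136 134 134 131 133
  129 149 160 161 159 159 167 206 225]
 [237 236 207 147 138 139 140 140 137 135 136 136 133 134 136 134 132 131
  129 153 160 159 160 159 159 164 208]
 [237 237 214 156 140 138 138 138 138 137 136 135 134 134 134 133 134 134
  138 158 160 159 159 158 159 182 224]
 [237 236 235 210 154 138 139 136 138 137 136 134 135 133 134 133 132 133
  152 157 160 158 158 159 169 216 232]
 [237 237 237 234 211 159 139 136 135 135 135 137 135 136 133 131 133 149
  160 158
[... 3056 characters left out ...]
125 168 196 198 198 196]
 [202 201 201 200 190 149 112  88  96  99 106 104  86  83  85  92  94  90  93  88  83  87  89 104 107 112 125 153 185 196 198 199 199]
 [199 200 200 201 200 189 147  94  83  86  84  86  78  84  80  82  82  83  85  82  83  77  82  82  86  93 133 184 196 197 195 196 196]
 [200 199 200 199 200 198 188 156 103  84  82  83  80  80  77  81  82  80  80  78  79  80  78  79  98 135 176 194 197 195 195 196 196]
 [200 200 199 198 200 199 199 191 166 124  89  82  81  82  82  79  79  80  80  80  80  80  88 110 159 188 198 196 195 195 196 194 195]
 [200 200 198 199 199 200 199 198 197 180 145  90  80  83  80  81  81  80  77  75  79  98 140 177 193 196 197 198 197 197 196 196 194]]
```

```bash
python3 -m pendant '[[[-4,-16,0],0],[[0,0,22],0],[[0,0,22],0],[[0,0,0],0],[[0,0,0],0]]'; python3 - <<'E'
from rig import camera,robot
import cv2,pickle,numpy as np
w=camera('wrist');s=camera('side');o=robot.get_obs();pickle.dump((w,s,o),open('w4.pkl','wb'))
a=cv2.resize(w['pixels'][30:240,180:390],None,fx=2.6,fy=2.6,interpolation=3)
b=cv2.resize(s['pixels'][270:350,240:320],None,fx=3,fy=3,interpolation=3)
I=np.zeros((546,790,3),np.uint8);I[:,:546]=a;I[:240,548:788]=b
cv2.imwrite('pics/w4.png',I)
print(o['ft_force'])
E
```

```text
time: 6.15
position: [0.5061, 0.138, 0.113]
tool_rot: [0.819, -0.574, 0.0, -0.0]
ft_force: [0.5, -0.9, -0.9]
grip_width: 0.0119
[0.44932095 0.3474112  0.65119227]
```

View pics/w4.png

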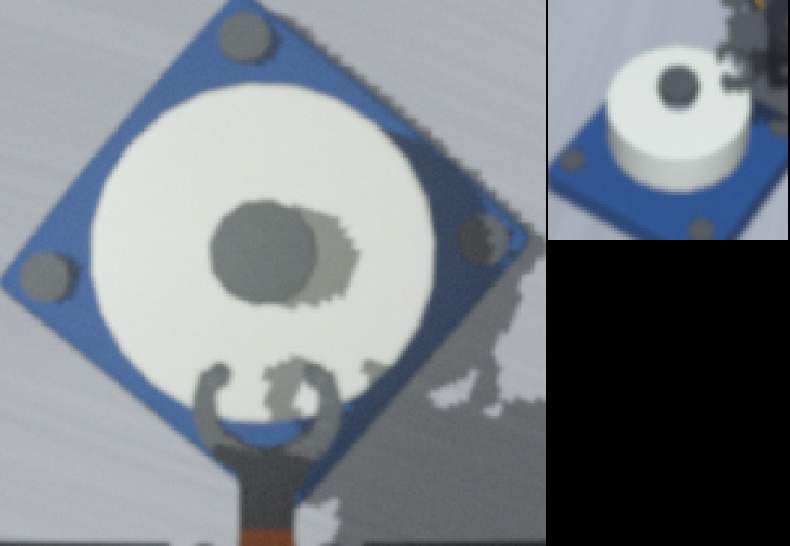

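```bash
python3 - <<'E'
from h import *
import pickle
w,s,o=pickle.load(open('w4.pkl','rb'));tcp=np.array(o['position'])
f=np.array([np.cos(np.radians(20)),np.sin(np.radians(20))]);l=np.array([-f[1],f[0]])
rel=lambda p:((p[:2]-tcp[:2])@np.c_[f,l]*1000).round(2)
px=lambda u,v:(180+u/2.6-.3,30+v/2.6-.3)
for z in(.076,.079,.082):print('head',z,rel(wplane(w,px(263,252),z)))
print('eye',rel(wplane(w,px(267.5,403),tcp[2]-.0277)))
for z in(.06,.066): print('roller',z,rel(wplane(w,px(263,(83+423)/2),z)),'diam',rel(wplane(w,px(435,250),z))-rel(wplane(w,px(91,250),z)))
m=[rel(wplane(w,px(u,252),.076)) for u in(209,317)];print('head diam@.076',m)
E
```

```text
head 0.076 [67.69  0.98]
head 0.079 [67.67  0.97]
head 0.082 [67.66  0.95]
eye [37.14  0.09]
roller 0.06 [67.54  1.04] diam [ -0.17 -79.43]
roller 0.066 [67.52  1.02] diam [ -0.17 -76.99]
head diam@.076 [array([67.78, 12.29]), array([ 67.73, -10.33])]
```

```bash
python3 -m pendant '[[[-1,0,4],0],[[0,0,4],0],[[0,0,0],0]]'; for i in 1; do python3 -m pendant '[[[0,0,1],0],[[0,0,1],0],[[0,0,0],0]]'; done; python3 -m pendant '[[[0,0,1],0],[[0,0,1],0],[[0,0,0],0]]'
```

```text
time: 6.62
position: [0.5049, 0.1398, 0.1043]
tool_rot: [0.819, -0.573, -0.0, 0.0]
ft_force: [-0.5, -0.2, -1.3]
grip_width: 0.0117
time: 7.0
position: [0.5052, 0.1397, 0.1025]
tool_rot: [0.819, -0.574, -0.0, 0.0]
ft_force: [-0.2, -0.6, -0.4]
grip_width: 0.0117
time: 7.38
position: [0.5052, 0.1397, 0.1004]
tool_rot: [0.819, -0.574, -0.0, 0.0]
ft_force: [0.2, 0.6, -0.0]
grip_width: 0.0115
```

```bash
python3 -m pendant '[[[0,0,1],0],[[0,0,1],0],[[0,0,0],0]]'; python3 -m pendant '[[[0,0,1],0],[[0,0,0],0]]'; python3 -m pendant '[[[0,0,1],0],[[0,0,0],0]]'
```

```text
time: 7.75
position: [0.5052, 0.1397, 0.0984]
tool_rot: [0.819, -0.574, -0.0, 0.0]
ft_force: [0.4, -0.4, -0.8]
grip_width: 0.012
time: 8.0
position: [0.5052, 0.1397, 0.0975]
tool_rot: [0.819, -0.574, -0.0, 0.0]
ft_force: [-0.8, 0.4, -1.1]
grip_width: 0.0116
time: 8.25
position: [0.5052, 0.1397, 0.0965]
tool_rot: [0.819, -0.574, -0.0, 0.0]
ft_force: [0.7, -0.5, -0.8]
grip_width: 0.0118
```

```bash
python3 -m pendant '[[[0,0,1],0],[[0,0,0],0]]'; python3 -m pendant '[[[0,0,1],0],[[0,0,0],0]]'
```

```text
time: 8.5
position: [0.5052, 0.1397, 0.0955]
tool_rot: [0.819, -0.574, -0.0, 0.0]
ft_force: [-0.1, 0.0, -1.3]
grip_width: 0.0119
time: 8.75
position: [0.5052, 0.1397, 0.0945]
tool_rot: [0.819, -0.574, -0.0, 0.0]
ft_force: [0.3, 0.1, -0.6]
grip_width: 0.0118
```

```bash
python3 -m pendant '[[[0,0,0.5],0],[[0,0,0],0]]'; python3 -m pendant '[[[0,0,0.5],0],[[0,0,0],0]]';  python3 -m pendant '[[[0,0,0.5],0],[[0,0,0],0]]'
```

```text
time: 9.0
position: [0.5052, 0.1397, 0.094]
tool_rot: [0.819, -0.574, -0.0, 0.0]
ft_force: [0.4, -0.0, 0.3]
grip_width: 0.0118
time: 9.25
position: [0.5052, 0.1397, 0.0935]
tool_rot: [0.819, -0.574, -0.0, 0.0]
ft_force: [0.2, 0.2, -0.8]
grip_width: 0.0115
time: 9.5
position: [0.5052, 0.1397, 0.093]
tool_rot: [0.819, -0.574, -0.0, 0.0]
ft_force: [-0.3, -0.4, 0.1]
grip_width: 0.0118
```

```bash
python3 -m pendant '[[[0,0,0.5],0],[[0,0,0],0]]'; python3 -m pendant '[[[0,0,0.5],0],[[0,0,0],0]]'
```

```text
time: 9.75
position: [0.5052, 0.1397, 0.0925]
tool_rot: [0.819, -0.574, -0.0, 0.0]
ft_force: [0.9, -1.1, 0.1]
grip_width: 0.0117
time: 10.0
position: [0.5052, 0.1397, 0.092]
tool_rot: [0.819, -0.574, -0.0, 0.0]
ft_force: [0.4, -0.1, 0.1]
grip_width: 0.0119
```

```bash
python3 -m pendant '[[[0,0,0.5],0],[[0,0,0],0]]'; python3 -m pendant '[[[0,0,0.5],0],[[0,0,0],0]]'
```

```text
time: 10.25
position: [0.5052, 0.1397, 0.0918]
tool_rot: [0.819, -0.574, 0.0, -0.0]
ft_force: [-1.1, -0.0, 2.0]
grip_width: 0.0116
time: 10.5
position: [0.5052, 0.1397, 0.0916]
tool_rot: [0.819, -0.574, 0.0, -0.0]
ft_force: [-1.8, -0.8, 5.5]
grip_width: 0.0118
```

```bash
python3 -m pendant '[[[0,0,-1.8],0],[[0,0,0],0]]'; python3 -m pendant '[[[0,-4,0],0],[[0,-4,0],0],[[0,-4,0],0],[[0,-2,0],0],[[0,0,0],0],[[0,0,0],0]]'; python3 - <<'E'
from rig import camera,robot
import cv2,pickle,numpy as np
w=camera('wrist');s=camera('side');o=robot.get_obs();pickle.dump((w,s,o),open('w5.pkl','wb'))
a=cv2.resize(w['pixels'][70:280,180:390],None,fx=2.6,fy=2.6,interpolation=3)
b=cv2.resize(s['pixels'][270:350,240:320],None,fx=3,fy=3,interpolation=3)
I=np.zeros((546,790,3),np.uint8);I[:,:546]=a;I[:240,548:788]=b
cv2.imwrite('pics/w5.png',I)
E
```

```text
time: 10.75
position: [0.5053, 0.1397, 0.0928]
tool_rot: [0.819, -0.574, 0.0, -0.0]
ft_force: [-0.2, 0.6, -0.5]
grip_width: 0.0119
time: 11.5
position: [0.5182, 0.1445, 0.0928]
tool_rot: [0.819, -0.574, -0.0, 0.0]
ft_force: [0.2, -0.7, 0.2]
grip_width: 0.012
```

View pics/w5.png

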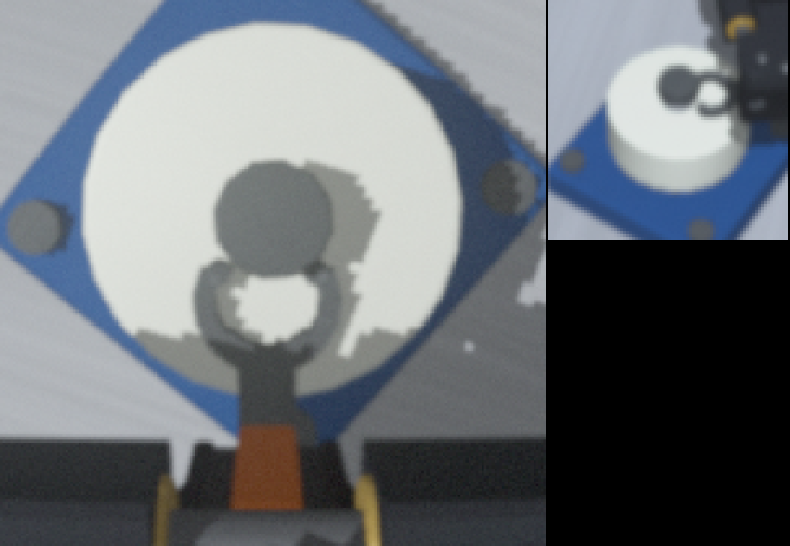

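The eye, at crop column 267.5, sits about 1 mm left of the axle (273), and the toes are at the head's edge without touching. I correct by 1 mm and push slowly.

```bash
python3 -m pendant '[[[1,0,0],0],[[0,-1,0],0],[[0,-1,0],0],[[0,0,0],0]]'; python3 -m pendant '[[[0,-1,0],0],[[0,-1,0],0],[[0,0,0],0]]'
```

```text
time: 12.1
position: [0.5208, 0.1442, 0.0929]
tool_rot: [0.819, -0.574, 0.0, -0.0]
ft_force: [0.3, 0.0, -0.6]
grip_width: 0.0117
time: 12.48
position: [0.5226, 0.1449, 0.0929]
tool_rot: [0.819, -0.574, 0.0, -0.0]
ft_force: [0.1, -1.2, -0.2]
grip_width: 0.0118
```

```bash
python3 -m pendant '[[[0,-1,0],0],[[0,0,0],0]]'; python3 -m pendant '[[[0,-1,0],0],[[0,0,0],0]]'
```

```text
time: 12.72
position: [0.5235, 0.1453, 0.0928]
tool_rot: [0.819, -0.574, 0.0, -0.0]
ft_force: [-1.0, -0.0, -0.1]
grip_width: 0.0117
time: 12.98
position: [0.5241, 0.1456, 0.0928]
tool_rot: [0.819, -0.574, -0.0, 0.0]
ft_force: [-1.6, -0.9, -0.1]
grip_width: 0.0119
```

```bash
python3 -m pendant '[[[0,-1,0],0],[[0,0,0],0]]'; python3 -m pendant '[[[0,-1,0],0],[[0,0,0],0]]'
```

```text
time: 13.22
position: [0.5245, 0.1457, 0.0926]
tool_rot: [0.819, -0.574, -0.001, 0.001]
ft_force: [-1.1, -0.9, -0.7]
grip_width: 0.0115
time: 13.48
position: [0.5249, 0.1461, 0.0924]
tool_rot: [0.819, -0.574, -0.001, 0.001]
ft_force: [-4.0, -2.2, -0.4]
grip_width: 0.0116
```

```bash
python3 -m pendant '[[[0,-1,0],0],[[0,0,0],0]]'; python3 -m pendant '[[[0,-1,0],0],[[0,0,0],0]]'
```

```text
time: 13.72
position: [0.5258, 0.1465, 0.0924]
tool_rot: [0.819, -0.573, -0.001, 0.001]
ft_force: [-5.1, -2.1, -2.5]
grip_width: 0.0115
time: 13.98
position: [0.5274, 0.1469, 0.0926]
tool_rot: [0.819, -0.574, -0.001, 0.001]
ft_force: [-3.3, -1.6, -1.0]
grip_width: 0.0117
```

```bash
python3 -m pendant '[[[0,-1,0],0],[[0,0,0],0]]'; python3 -m pendant '[[[0,-1,0],0],[[0,0,0],0]]'
```

```text
time: 14.22
position: [0.5295, 0.1475, 0.0929]
tool_rot: [0.819, -0.574, 0.0, -0.0]
ft_force: [-2.3, -0.2, -2.0]
grip_width: 0.0116
time: 14.48
position: [0.5319, 0.148, 0.0933]
tool_rot: [0.819, -0.574, 0.001, -0.002]
ft_force: [-1.2, 0.7, -1.3]
grip_width: 0.0117
```

```bash
python3 -m pendant '[[[0,-1,0],0],[[0,0,0],0]]'; python3 -m pendant '[[[0,-1,0],0],[[0,0,0],0]]'
```

```text
time: 14.72
position: [0.5325, 0.1483, 0.0932]
tool_rot: [0.819, -0.574, 0.001, -0.001]
ft_force: [0.2, 1.4, -1.3]
grip_width: 0.0115
time: 14.98
position: [0.5327, 0.1484, 0.093]
tool_rot: [0.819, -0.574, 0.001, -0.001]
ft_force: [0.5, 1.1, -0.2]
grip_width: 0.0117
```

```bash
python3 -m pendant '[[[0,-1,0],0],[[0,0,0],0]]'; python3 -m pendant '[[[0,-1,0],0],[[0,0,0],0]]'
```

```text
time: 15.22
position: [0.5331, 0.1487, 0.0928]
tool_rot: [0.819, -0.574, 0.0, -0.0]
ft_force: [0.8, 1.2, -0.7]
grip_width: 0.0119
time: 15.48
position: [0.534, 0.149, 0.0928]
tool_rot: [0.819, -0.574, 0.0, -0.0]
ft_force: [0.5, 0.6, -0.8]
grip_width: 0.0115
```

```bash
python3 -m pendant '[[[0,-1,0],0],[[0,0,0],0]]'; python3 -m pendant '[[[0,-1,0],0],[[0,0,0],0]]'
```

```text
time: 15.72
position: [0.5349, 0.1494, 0.0929]
tool_rot: [0.819, -0.574, 0.0, -0.0]
ft_force: [0.1, -0.3, -0.4]
grip_width: 0.012
time: 15.98
position: [0.5353, 0.1496, 0.0928]
tool_rot: [0.819, -0.574, -0.0, 0.0]
ft_force: [-1.3, -0.0, 0.3]
grip_width: 0.0115
```

```bash
python3 -m pendant '[[[0,-1,0],0],[[0,0,0],0]]'; python3 -m pendant '[[[0,-1,0],0],[[0,0,0],0]]'
```

```text
time: 16.23
position: [0.5354, 0.1498, 0.0927]
tool_rot: [0.819, -0.573, -0.001, 0.001]
ft_force: [-3.4, -3.1, 1.4]
grip_width: 0.0116
time: 16.48
position: [0.5355, 0.1498, 0.0925]
tool_rot: [0.819, -0.573, -0.002, 0.002]
ft_force: [-4.0, -3.6, 2.3]
grip_width: 0.0115
```

```bash
python3 -m pendant '[[[0,-1,0],0],[[0,0,0],0]]'; python3 -m pendant '[[[0,-1,0],0],[[0,0,0],0],[[0,0,0],0]]'
```

```text
time: 16.73
position: [0.5356, 0.1499, 0.0924]
tool_rot: [0.819, -0.573, -0.002, 0.003]
ft_force: [-6.7, -4.8, 2.5]
grip_width: 0.0117
time: 17.1
position: [0.5357, 0.15, 0.0923]
tool_rot: [0.819, -0.573, -0.003, 0.003]
ft_force: [-7.5, -5.1, 3.8]
grip_width: 0.0114
```

It is stopped hard at about 9 N after roughly 31 mm of travel, which matches the home position. I relax the push, release, rise and check.

```bash
python3 -m pendant '[[[0,2,0],0],[[0,0,0],0]]'; python3 -m pendant '[[[0,0,0],0],[[0,0,0],0],[[0,0,0],0],[[0,0,0],0]]' 40; python3 -m pendant '[[[0,1.5,-15],0],[[0,0,-30],0],[[0,0,-40],0],[[0,0,0],0],[[0,0,0],0]]'; python3 - <<'E'
from rig import camera,robot
import cv2,pickle,numpy as np
w=camera('wrist');s=camera('side');o=robot.get_obs();pickle.dump((w,s,o),open('w6.pkl','wb'))
a=cv2.resize(w['pixels'][70:280,180:390],None,fx=2.6,fy=2.6,interpolation=3)
b=cv2.resize(s['pixels'][270:350,240:320],None,fx=3,fy=3,interpolation=3)
I=np.zeros((546,790,3),np.uint8);I[:,:546]=a;I[:240,548:788]=b
cv2.imwrite('pics/w6.png',I)
E
```

```text
time: 17.35
position: [0.5355, 0.1499, 0.0923]
tool_rot: [0.819, -0.574, -0.002, 0.002]
ft_force: [-4.8, -3.6, 0.8]
grip_width: 0.0119
time: 17.85
position: [0.5381, 0.1506, 0.093]
tool_rot: [0.819, -0.574, 0.0, -0.0]
ft_force: [0.2, 0.2, -0.2]
grip_width: 0.038
time: 18.48
position: [0.5357, 0.1498, 0.1782]
tool_rot: [0.819, -0.574, 0.0, -0.0]
ft_force: [-0.0, 1.4, -0.6]
grip_width: 0.0399
```

View pics/w6.png

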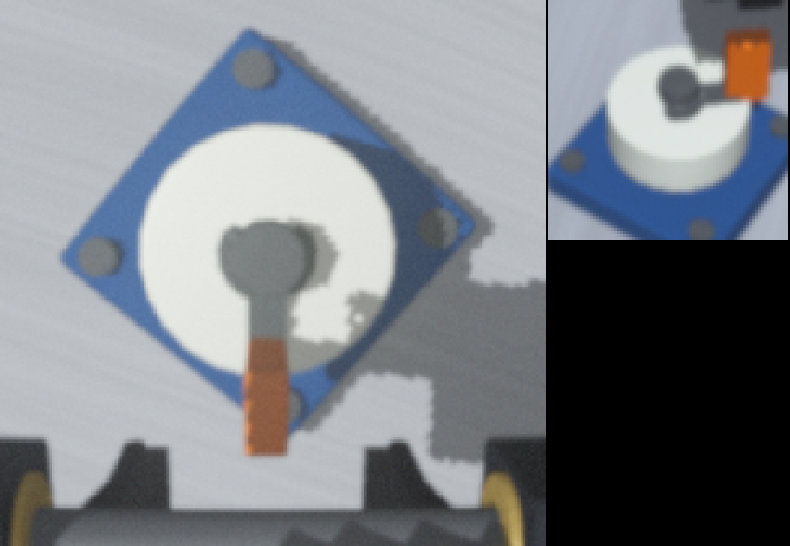

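```bash
python3 - <<'E'
from h import *
import pickle
w,s,o=pickle.load(open('w6.pkl','rb'));tcp=np.array(o['position'])
f=np.array([np.cos(np.radians(20)),np.sin(np.radians(20))]);l=np.array([-f[1],f[0]])
rel=lambda p:((p[:2]-tcp[:2])@np.c_[f,l]*1000).round(2)
px=lambda u,v:(180+u/2.6-.3,70+v/2.6-.3)
R0,R1,RL,RR=[rel(wplane(w,px(*q),.0593)) for q in((267,124),(267,376),(139,250),(397,250))]
print('roller ctr',(R0+R1)/2,(RL+RR)/2,'dia',R0-R1,RL-RR)
print('tab front edge',rel(wplane(w,px(267,339),.0643)),'stem/tab top back',rel(wplane(w,px(266,455),.0593+.046)), )
G=w['pixels'].astype(int);c=180+268//3
print('column profile V', [(r,G[r,283].tolist()) for r in range(194,206)])
print('row profile at head', [(x,int(G[168,x].max())) for x in range(258,308)])
S=s['pixels'];print('head/eye side crop rows ok')
E
```

```text
roller ctr [36.67  0.33] [3.765e+01 1.000e-02] dia [79.36  0.  ] [ 0.   80.44]
tab front edge [10.22  0.34] stem/tab top back [-12.69   0.62]
column profile V [(194, [123, 122, 116]), (195, [125, 125, 121]), (196, [124, 123, 119]), (197, [123, 122, 117]), (198, [118, 117, 117]), (199, [111, 115, 123]), (200, [88, 101, 122]), (201, [79, 97, 129]), (202, [73, 95, 130]), (203, [75, 93, 130]), (204, [71, 92, 131]), (205, [72, 93, 131])]
row profile at head [(258, 232), (259, 233), (260, 233), (261, 232), (262, 224), (263, 205), (264, 169), (265, 137), (266, 131), (267, 132), (268, 134), (269, 131), (270, 132), (271, 133), (272, 133), (273, 130), (274, 131), (275, 128), (276, 131), (277, 129), (278, 130), (279, 128), (280, 128), (281, 129), (282, 129), (283, 128), (284, 129), (285, 130), (286, 128), (287, 128), (288, 129), (289, 128), (290, 127), (291, 125), (292, 125), (293, 123), (294, 124), (295, 122), (296, 116), (297, 103), (298, 97), (299, 95), (300, 105), (301, 125), (302, 141), (303, 150), (304, 152), (305, 153), (306, 154), (307, 151)]
head/eye side crop rows ok
```

```bash
python3 -c "
from rig import order;print(order.hand_in())"
```

```text
the job is handed in; nothing more can be done
None
```

The clip is on the axle and released, and I've handed the job in at about 18.5 s. No verdict was given.

- **Pick-up:** Of the three clips, I took the one on the black mat, which was farthest to the robot's left. I gripped it by its tab.
- **Height:** I lowered it onto the roller's top face and felt contact at about 59 mm, roughly 7 mm below nominal. That is 1 mm beyond the stated ±6 mm, which is within my measuring error. I then raised it 1 mm.
- **Insertion:** I slid it in along the clip's heading. The jaws sprang at about 6 N on the wrist sensor, and the clip came to a hard stop at about 9 N after roughly 31 mm. I had expected 30.4 mm.
- **Check after release:** The pictures show the eye under the axle head and the gripper clear.
    - The tab's front edge is 26.5–27.4 mm from the axle (26 mm expected) and its back edge 49.4–50.3 mm (50 mm expected). That agrees with fully home to about 1 mm.
    - I could not see the jaws directly. That they closed behind the axle is inferred from the force falling away before the stop.
- **Bystanders:** No move went near the wrench, grease jar or spare roller, and no forces suggested contact. I did not measure their positions again at the end.

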